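# Set the shaker's speed selector by clicks and start it

## Task

Set the orbital shaker's speed and start it by fingertip: push the lever of its speed selector round clockwise, click by click, until it points at the sixth of its eight dots (count from the smallest dot, where the lever meets its stop) and do not let it run past that dot. Only then press the round start key fully down and let it spring back. Lift nothing, and leave the small round knob, the dish and mould on the platform and the things round the shaker as they are.

Things in the scene. Friction and masses are not known exactly. Their poses are not given: they have to be found in the camera images.
- shaker: low white bench-top shaker, fixed, 260 mm deep (its x) x 300 mm wide (its y), deck 60 mm high; origin at the centre of its underside; its x points to its rear (away from the robot, within 0.3 rad), y to its left. Its platform (its x from 33 to 123 mm, 250 mm wide, 75 mm high) is at the rear; on the front of the deck stand, from left to right, selector, small knob and start key
- selector (a joint): selector angle, rad, growing clockwise from above: 0 at the stop and smallest dot, a sprung click every 0.5236, 2.618 at the sixth dot, 3.665 at the eighth. Starts at the first, second or third dot. Past half-way between dots it snaps on to the next and stays there; a click takes about 0.12 N m. The lever points (105 degrees minus this angle) to the left of the shaker's x axis
- selector_axis (a point): point on the selector's axis, at deck height (60 mm above the bench), 65 mm before and 50 mm left of the shaker's centre. Black round hub, 32 mm across, with one straight lever 12 mm wide whose end lies 52 mm from the axis; the lever's upright sides reach from 7 to 33 mm above the deck
- lever_tip (a point): end of the selector's lever, mid-height (20 mm above the deck), 52 mm from the axis
- first_dot (a point): the smallest of eight flat dots on the deck, at deck height; they lie 63 mm from the selector's axis, 30 degrees apart, and grow clockwise from 3 to 10 mm across; the smallest lies 105 degrees to the left (counter-clockwise from above) of the shaker's x axis, the largest 105 degrees to the right of it
- start_key (a joint): travel of the start key in m, 0 when released, 0.005 when fully down; the spring takes 2 N at first and 5 N fully down and lifts the key again
- start_key_top (a point): centre of the top of the start key, a grey round key 32 mm across standing 14 mm above the deck, 78 mm before and 108 mm right of the shaker's centre; it is pressed straight down
- small_knob (a joint): angle of the small round knob, rad, starts at 0; not to be turned
- small_knob_top (a point): centre of the top of the small black round knob, 24 mm across, 15 mm above the deck, between selector and start key; not part of the job
- petri_dish: clear round dish, 64 mm across and 16 mm high, loose on the left part of the shaker's platform; origin at the centre of its underside. Bystander
- mould_1: small metal mould, 34 x 46 mm, 11 mm high, loose on the right part of the platform; origin at the centre of its underside. Bystander
- cassette_8: small white cassette, 29 x 48 mm, 12 mm high, loose on the bench just in front of the shaker, left; origin at the centre of its underside. Bystander
- loupe: black eye loupe, 40 mm across, 30 mm high, loose on the bench just in front of the shaker, right; origin at the centre of its underside. Bystander
- timer: white kitchen-type timer, 66 x 66 mm, 44 mm high, loose on the bench at the left of the shaker; origin at the centre of its underside. Bystander
- forceps_fine: fine forceps, 110 mm long, lying on the bench in front of the shaker; origin at the centre of its underside. Bystander

How it is judged (in metres and radians):
On the way, in this order (a step that is already met when the one before it is completed fails the run):
1. the selector rests in its sixth detent (value of joint selector between 2.498 and 2.738 rad and velocity of joint selector between -0.1 and 0.1 rad/s), for 0.3 s.
2. the start key is pressed down with the selector there (value of joint selector between 2.498 and 2.738 rad and value of joint start_key above 0.004 m), for 0.05 s.
At the end, for the whole second after the job is handed in: The selector rests within 0.12 rad of its sixth detent (2.618 rad), the start key has been pressed (over 4 of its 5 mm) after that and is up again (under 1 mm), the small knob is within 0.2 rad of its start, and every bystander lies within 20 mm of its start (value of joint selector between 2.498 and 2.738 rad and value of joint start_key below 0.001 m and value of joint small_knob between -0.2 and 0.2 rad and not (distance of any of petri_dish, mould_1, cassette_8, loupe, timer, forceps_fine from where it was at the start of the episode above 0.02 m)); the robot touches nothing.
It fails at once if the selector runs past the sixth dot, more than half-way to the seventh (value of joint selector above 2.888 rad).
It fails at once if the start key is pressed before the selector is at the sixth dot (value of joint start_key above 0.004 m and not (value of joint selector between 2.498 and 2.738 rad)).
It fails at once if the small round knob is turned by more than 0.2 rad (value of joint small_knob above 0.2 rad or value of joint small_knob below -0.2 rad).
It fails at once if a bystander is lifted, carried or pushed by more than 20 mm (distance of any of petri_dish, mould_1, cassette_8, loupe, timer, forceps_fine from where it was at the start of the episode above 0.02 m).
It also fails if it takes over 51 s, if anything falls off the work surface, if the arm or the gripper's body presses on something with over 40 N, if the wrist force passes 120 N, or if a joint passes its speed limit or range.

## Robot

A 6-joint arm with a two-finger parallel gripper is mounted at the origin on a cart in front of the work surface, level with it; the furniture and walls round the work are solid. World frame = base frame: x ahead of the robot, y to its left, z up, the work surface at z = 0. Lengths are in mm, angles in degrees, forces in N, time in s.
With the tool pointing down it reaches from about 400 to 925 mm from the base axis. Payload 3.4 kg.
Tool frame: the origin (TCP) lies on the centre line of the jaws, within the pads' length; the fingertips stand 11 mm ahead of it and the grasp point (between the pads) lies 8 mm behind it; z points along the fingers, y is the line along which they close (so a half turn about z gives the same grasp; the last joint's range is limited). The gripper opens to 85 mm and grips with 20 to 120 N. Pads are 22 mm wide; open, the fingers measure 114 mm over their backs; the gripper's body (76 mm by 85 mm) begins 54 mm behind the grasp point. The pads swing forward as they close: fully open they stand 13 mm farther back than shut.
Start: joints at [65.976, 17.578, 86.31, -0, 76.112, -4.211], TCP at [194.919, 540.96, 242.305] pointing down, gripper open.
Joint ranges: [-179.03, 179.03], [-60, 130.46], [8.19, 133.38], [-81.62, 261.62], [5.75, 156.47], [-153.77, 153.77]. Speed limits (degrees/s): [147.25, 147.25, 180, 180, 180, 180].

## Interface

Orientations are given as a 3x3 rotation matrix whose columns are the frame's x, y, z axes.
In Python, from station import readout, cams, ticket, nets gives the robot as it stands.
- The arm moves only by the tool step_arm, never from a script. Its argument "series" is a list of rows, each a list of 5 numbers: the finger opening in cm, from 0 to 8.54, then the shift along the tool's x, y, z in cm, then the turn about the tool's z in rad. A call has 1 to 12 rows; each row is the pose to reach, as a shift and turn from the pose commanded when the call began, along the tool's axes at that moment; what a row does not reach only later rows make up. A row lasts 1/12 s, in which the tool goes at most 41.7 mm and 7.16 degrees, less where a joint would pass 70% of its speed; a pose out of reach is approached as far as the arm can. A call with a gripper value outside its range is refused whole. The fingers move at their own pace and stop on an object; "squeeze" is the grip in N (left out, the last holds). Time passes only in rows, so rows that repeat a pose let the fingers close. It gives the time, the measured TCP pose, the force, the opening and the grip force at its end, in the units of the state.
- readout.get_state(): the state, without advancing time (a new reading comes with each control period).
- cams.get_image(name): name is "side" or "top" or "wrist"; returns the picture (400x640x3 uint8, red, green, blue); there is no depth.
- cams.camera_info(name): a dict with "fov_y" (degrees; the focal length in pixels is half the picture's height over the tangent of half this angle, whatever the lens; pixels are square), "cx", "cy" (the principal point, pixels), "pose" (4x4, takes a point from camera to world coordinates); the wrist camera has in their place "mount" (4x4, takes a point from camera to tool coordinates, whose origin is the TCP and whose axes are the flange's). Camera axes: x right, y up, looking along -z (the intrinsics and any distortion apply to the point x, -y, -z); pixel columns grow to the right and rows downward; lengths in mm; the calibration is good to about 2 mm. A picture is of the moment at which its call begins: read the wrist's pose just before it. camera_info takes no time and is no camera call.
- ticket.finish_job(): hands the job in; it is judged then, once.
Trained networks look in the newest picture that a camera, given by its name, has taken for a name from the list of things; names that differ only in an ending like _2 or _b are one class to them, and where a whole thing is asked for, a point or a joint stands for the part that bears it (a point fixed in the world has none). Each returns a list of dicts, best first, with "score" (0 to 1); they miss things now and then, are a little off and sometimes report something else, mostly with a low value. They report only what shows in the picture. A call takes as long as a camera call.
- nets.search_frame(camera, query): "centre" ([column, row] in pixels, amid what is visible of it).
- nets.place_of(camera, query): "centre" ([column, row] in pixels: a listed point, or the origin of a listed thing).
The state is a dict: "time": time; "joint_positions": joint angles; "joint_velocities": joint speeds; "joint_efforts": joint torques, N m; "tool_pos": TCP position; "tcp_rot": TCP orientation; "ft_force": force on the tool from outside, world axes, zero at the start; "torque": the same for the moment, N m; "grip_width": finger opening in mm; "grip_force": force on a finger pad.
Only numpy, scipy, OpenCV 4.12 (cv2) and the standard library are available. Lean on these libraries where they do the work, as an engineer would, in place of code of your own. Each camera call takes 0.05 s, during which the arm holds its last target. There are 200 camera calls.

## Working session

There is one attempt and no reset: what is moved stays moved. The work goes in short steps, Python scripts to look and compute and a tool call to move; the robot and the scene stay as the last step left them, time stands still between calls to the robot, and variables do not carry over. Pictures are saved under pics/ and viewed, at most 10 in all, crops included, and the job is handed in when it is done.

Besides the shell and the picture viewer there is one more tool, called after ">>>" as name(argument=value, ...), one argument or row to a line, values as JSON. step_arm: Moves the arm, as the interface text tells. Its arguments: {"type":"object","properties":{"series":{"type":"array","items":{"type":"array","items":{"type":"number"}}},"squeeze":{"type":"number"}},"required":["series"]}

```bash
mkdir -p pics; cat > h.py <<'E'
import numpy as np, cv2
from station import readout, cams, ticket, nets
def ray(name,px,st=None):
    i=cams.camera_info(name); f=200/np.tan(np.radians(i['fov_y']/2))
    if 'pose' in i: T=np.array(i['pose'])
    else:
        st=st or readout.get_state(); W=np.eye(4); W[:3,:3]=st['tcp_rot']; W[:3,3]=st['tool_pos']; T=W@np.array(i['mount'])
    d=T[:3,:3]@np.array([(px[0]-i['cx'])/f,-(px[1]-i['cy'])/f,-1]); return T[:3,3],d
def at(name,px,z,st=None):
    o,d=ray(name,px,st); return o+d*(z-o[2])/d[2]
def shot(name,fn):
    im=cams.get_image(name); cv2.imwrite('pics/'+fn,im[:,:,::-1]); return im
E
python3 - <<'E'
from h import *
print({c:{k:(np.round(v,2).tolist() if k!='x' else 0) for k,v in cams.camera_info(c).items() if not isinstance(v,str)} for c in('top','side','wrist')})
for c in('top','side'):
    shot(c,c+'0.png')
    for q,z in(('selector_axis',60),('lever_tip',80),('first_dot',60),('start_key_top',74),('small_knob_top',75),('shaker',0)):
        r=nets.place_of(c,q)
        for a in r[:2]: print(c,q,round(a['score'],2),np.round(a['centre'],1),np.round(at(c,a['centre'],z),1))
print(readout.get_state())
E
```

```text
{'top': {'fov_y': 51.62, 'cx': 318.36, 'cy': 202.33, 'pose': [[-0.01, 1.0, -0.03, 509.61], [-1.0, -0.01, -0.02, 40.61], [-0.02, 0.02, 1.0, 1010.91], [0.0, 0.0, 0.0, 1.0]]}, 'side': {'fov_y': 51.65, 'cx': 320.84, 'cy': 208.24, 'pose': [[0.26, 0.77, -0.58, 37.97], [-0.97, 0.2, -0.16, -96.19], [-0.01, 0.6, 0.8, 800.39], [0.0, 0.0, 0.0, 1.0]]}, 'wrist': {'fov_y': 64.93, 'cx': 318.11, 'cy': 202.27, 'mount': [[0.0, 0.96, 0.26, 66.23], [1.0, 0.0, -0.0, -1.67], [-0.0, 0.26, -0.96, -131.15], [0.0, 0.0, 0.0, 1.0]]}}
top selector_axis 0.7 [297.3 208.4] [520.1 112.4  60. ]
top lever_tip 0.57 [281.6 192.9] [555.3 146.1  80. ]
top first_dot 0.92 [267.7 215.2] [505.2 181.   60. ]
top start_key_top 0.52 [364.2 219. ] [494.2 -39.7  74. ]
top small_knob_top 0.62 [338.9 203.7] [529.5  17.   75. ]
top shaker 0.93 [321.3 185.1] [577.1  57.5   0. ]
side selector_axis 0.68 [284.4 223.4] [513.2 120.4  60. ]
side lever_tip 0.91 [276.6 198.3] [560.7 152.4  80. ]
side first_dot 0.82 [261.9 219.9] [509.6 171.2  60. ]
side start_key_top 0.44 [356.  241.7] [497.8 -41.5  74. ]
side small_knob_top 0.51 [330.3 225.4
[... 249 characters left out ...]
1e+01, -4.21064135e+00]), 'joint_velocities': array([ 0.01552747,  0.02598641,  0.03710994,  0.05736774, -0.01303253,
        0.00980108]), 'joint_efforts': array([-5.90458585e-04, -4.57310057e+01, -2.52281016e+01, -3.66025133e-04,
        9.55375763e-04, -2.47260196e-06]), 'tool_pos': array([194.91665063, 540.95414892, 242.33421309]), 'tcp_rot': array([[-9.40805860e-01,  3.38945914e-01,  2.58269341e-05],
       [ 3.38945915e-01,  9.40805860e-01,  2.82684260e-05],
       [-1.47166635e-05,  3.53490347e-05, -9.99999999e-01]]), 'ft_force': array([ 0.3493535 , -0.54255508, -0.35072415]), 'torque': array([-0.0296754 ,  0.01564937, -0.06239285]), 'grip_force': 0.0, 'grip_width': 85.28080248725375}
```

View pics/top0.png

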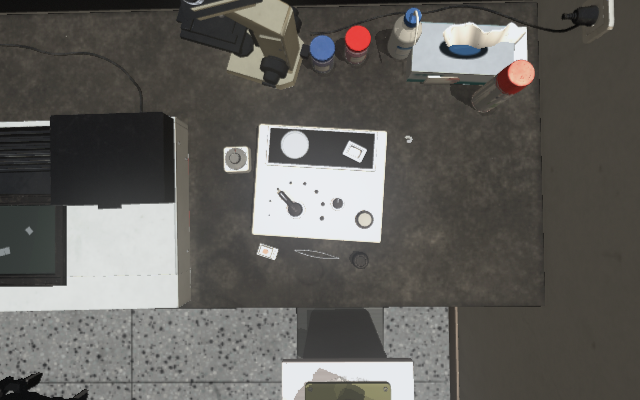

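View pics/side0.png

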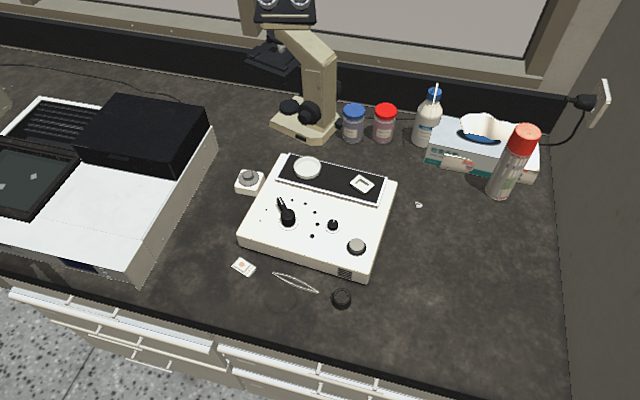

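The lever is on dot 3: it points about 45° left of the shaker's x axis, and the shaker's yaw is about -3°. In the top view the selector is at px (297,208), the knob at (338,204) and the key at (364,219). I'll go round the instrument at the left with the fingers shut, then look with the wrist camera.

>>> step_arm(
  series=[
    [0,0,0,-4,0],
    [0,0,0,-8,0],
    [0,-18,-19,-8,0],
    [0,-18,-19,-8,0],
    [0,-18,-19,-8,0],
    [0,-18,-19,-8,0],
    [0,-18,-19,-8,0],
    [0,-18,-19,-8,0],
    [0,-18,-19,-8,0],
    [0,-44,-24,1,0.49],
    [0,-44,-24,1,0.49],
    [0,-44,-24,1,0.49],
  ],
  squeeze=20,
)

```text
time: 1.7
tool_pos: [402.8, 239.7, 282.5]
tcp_rot: [[-0.748, 0.664, 0.002], [0.664, 0.748, 0.001], [-0.001, 0.003, -1.0]]
ft_force: [-0.7, 1.7, 0.5]
grip_width: -0.2
grip_force: 0.0
```

>>> step_arm(
  series=[
    [0,-14,2.4,5,0.115],
    [0,-14,2.4,5,0.115],
    [0,-14,2.4,5,0.115],
    [0,-14,2.4,5,0.115],
    [0,-14,2.4,5,0.115],
    [0,-14,2.4,5,0.115],
    [0,-14,2.4,5,0.115],
  ],
)

```text
time: 2.28
tool_pos: [522.0, 166.6, 232.0]
tcp_rot: [[-0.67, 0.742, -0.001], [0.742, 0.67, 0.0], [0.001, -0.001, -1.0]]
ft_force: [-0.1, -0.2, 0.6]
grip_width: -0.5
grip_force: 0.0
```

```bash
python3 - <<'E'
from h import *
st=readout.get_state(); print(np.round(st['tool_pos'],1),np.round(st['tcp_rot'],3).tolist(),st['time'])
shot('wrist','w1.png')
for q,z in(('selector_axis',60),('lever_tip',80),('first_dot',60),('start_key_top',74),('small_knob_top',75),('shaker',0)):
    for a in nets.place_of('wrist',q)[:2]: print(q,round(a['score'],2),np.round(a['centre'],1),np.round(at('wrist',a['centre'],z,st),1))
E
```

```text
[522.  166.6 232. ] [[-0.67, 0.742, -0.001], [0.742, 0.67, 0.0], [0.001, -0.001, -1.0]] 2.2833
selector_axis 0.94 [281.3 216.4] [514.8 117.   60. ]
lever_tip 0.85 [334.1 229.8] [558.5 147.   80. ]
lever_tip 0.17 [262.3 100.8] [432.8 191.9  80. ]
first_dot 0.62 [314.5 171.5] [509.1 173.7  60. ]
first_dot 0.41 [134.1 228.3] [411.4   6.3  60. ]
start_key_top 0.57 [171.6 314.3] [497.3 -38.9  74. ]
shaker 0.87 [298.8 269.7] [584.8  58.4   0. ]
```

View pics/w1.png

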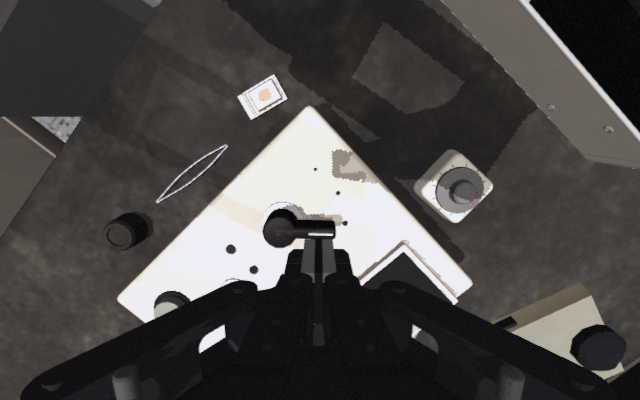

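The picture shows the hub at (281,228) with the lever lying horizontally to its right, along tool y, and its tip at (334,230). The fist stands on the lever's counter-clockwise side. The axis comes out at about (515,117), which agrees with the other cameras. I'll go down beside the lever.

>>> step_arm(
  series=[
    [0,0,0,3.5,0],
    [0,0,0,7,0],
    [0,0,0,10.5,0],
    [0,0,0,13,0],
    [0,0,0,14.5,0],
    [0,0,0,14.5,0],
    [0,0,0,14.5,0],
  ],
)

```text
time: 3.22
tool_pos: [522.1, 166.6, 86.7]
tcp_rot: [[-0.671, 0.741, -0.002], [0.741, 0.671, -0.0], [0.001, -0.002, -1.0]]
ft_force: [1.1, 0.6, 0.5]
grip_width: -0.0
grip_force: 0.0
```

```bash
python3 - <<'E'
from h import *
st=readout.get_state(); print(np.round(st['tool_pos'],1),st['ft_force'],st['time'])
im=np.hstack([cv2.resize(cams.get_image('wrist')[100:400,140:480],None,fx=1.17,fy=1.17),np.zeros((351,2,3),np.uint8),cv2.resize(cams.get_image('top')[150:250,240:390],None,fx=2.6,fy=3.51)])
cv2.imwrite('pics/d1.png',im[:,:,::-1]); print(im.shape)
E
```

```text
[522.1 166.6  86.7] [1.05038411 0.55581856 0.46438662] 3.2167
(351, 790, 3)
```

View pics/d1.png

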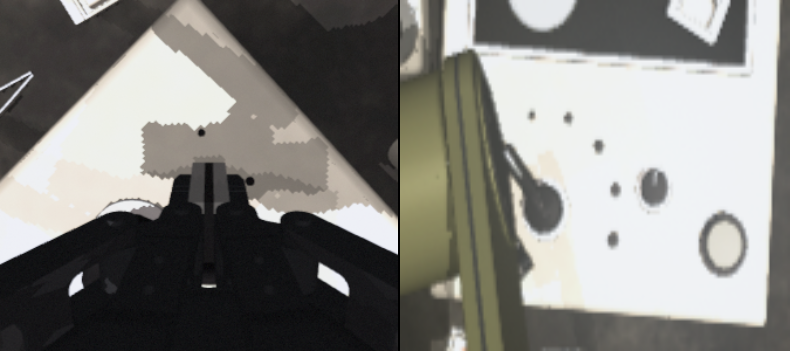

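The fist stands clear of the lever on its counter-clockwise side. In the top crop the lever points up-left, and nothing else is near. I'll feel for contact along -x.

>>> step_arm(
  series=[
    [0,-0.6,0,0,0],
    [0,-1.1,0,0,0],
    [0,-1.3,0,0,0],
    [0,-1.3,0,0,0],
    [0,-1.3,0,0,0],
  ],
)

```text
time: 3.73
tool_pos: [531.8, 156.5, 87.5]
tcp_rot: [[-0.67, 0.742, 0.001], [0.742, 0.67, 0.0], [-0.0, 0.001, -1.0]]
ft_force: [-0.3, -0.7, 0.5]
grip_width: -0.2
grip_force: 0.0
```

>>> step_arm(
  series=[
    [0,-0.1,0,0,0],
    [0,-0.2,0,0,0],
    [0,-0.2,0,0,0],
    [0,-0.2,0,0,0],
  ],
)

```text
time: 4.07
tool_pos: [532.6, 155.3, 87.0]
tcp_rot: [[-0.671, 0.742, -0.0], [0.742, 0.671, -0.0], [0.0, -0.0, -1.0]]
ft_force: [0.3, -1.2, 0.7]
grip_width: -0.0
grip_force: 0.0
```

>>> step_arm(
  series=[
    [0,-0.1,0,0,0],
    [0,-0.2,0,0,0],
    [0,-0.2,0,0,0],
    [0,-0.2,0,0,0],
  ],
)

```text
time: 4.4
tool_pos: [534.1, 153.8, 87.1]
tcp_rot: [[-0.671, 0.742, -0.0], [0.742, 0.671, -0.0], [-0.0, -0.0, -1.0]]
ft_force: [0.0, 0.4, 0.5]
grip_width: 0.2
grip_force: 0.0
```

>>> step_arm(
  series=[
    [0,-0.1,0,0,0],
    [0,-0.2,0,0,0],
    [0,-0.2,0,0,0],
    [0,-0.2,0,0,0],
  ],
)

```text
time: 4.73
tool_pos: [535.4, 152.3, 87.1]
tcp_rot: [[-0.671, 0.742, 0.0], [0.742, 0.671, -0.0], [-0.0, 0.0, -1.0]]
ft_force: [0.0, 0.1, -0.2]
grip_width: 0.2
grip_force: 0.0
```

>>> step_arm(
  series=[
    [0,-0.1,0,0,0],
    [0,-0.2,0,0,0],
    [0,-0.2,0,0,0],
    [0,-0.2,0,0,0],
  ],
)

```text
time: 5.07
tool_pos: [536.4, 151.3, 87.1]
tcp_rot: [[-0.67, 0.742, -0.001], [0.742, 0.67, 0.001], [0.001, 0.0, -1.0]]
ft_force: [-1.6, 3.5, 1.4]
grip_width: 0.3
grip_force: 1.8
```

>>> step_arm(
  series=[
    [0,-0.1,0,0,0],
    [0,-0.2,0,0,0],
    [0,-0.2,0,0,0],
    [0,-0.2,0,0,0],
  ],
)

```text
time: 5.4
tool_pos: [538.5, 149.2, 87.1]
tcp_rot: [[-0.671, 0.742, 0.001], [0.742, 0.671, -0.0], [-0.001, 0.0, -1.0]]
ft_force: [-0.1, 3.1, 0.0]
grip_width: 0.5
grip_force: 1.2
```

```bash
python3 - <<'E'
from h import *
st=readout.get_state(); print(np.round(st['tool_pos'],1),st['ft_force'],st['torque'],st['time'])
im=np.hstack([cv2.resize(cams.get_image('side')[160:280,230:390],None,fx=2.5,fy=2.92),cv2.resize(cams.get_image('top')[150:250,240:390],None,fx=2.6,fy=3.51)[:350]])
cv2.imwrite('pics/d2.png',im[:,:,::-1]); print(im.shape)
E
```

```text
[538.5 149.2  87.1] [-1.23912618e-01  3.05982854e+00  1.54189626e-03] [ 0.4693148   0.07979799 -0.01060145] 5.4
(350, 790, 3)
```

View pics/d2.png

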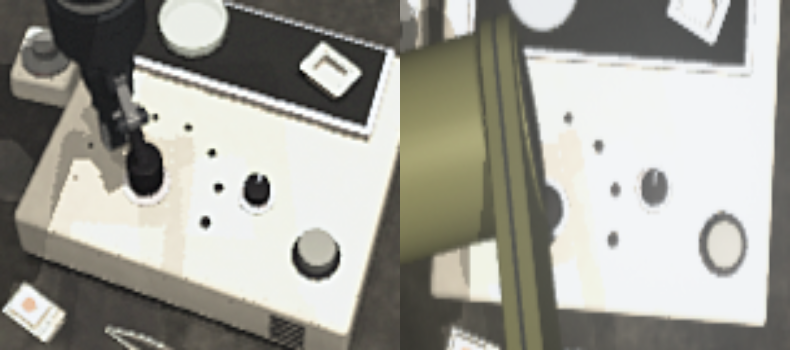

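In the side view the fist is on the lever, and contact came about 3 mm ago. I'll do the first click: turn to about 20°, with the tool rotating along with the lever.

>>> step_arm(
  series=[
    [0,-0.2,0.05,0,0.07],
    [0,-0.4,0.1,0,0.14],
    [0,-0.6,0.12,0,0.21],
    [0,-0.8,0.14,0,0.28],
    [0,-1.0,0.16,0,0.35],
    [0,-1.0,0.16,0,0.35],
    [0,-1.0,0.16,0,0.35],
    [0,-1.0,0.16,0,0.35],
  ],
)

```text
time: 6.17
tool_pos: [546.0, 142.6, 87.0]
tcp_rot: [[-0.377, 0.926, 0.0], [0.926, 0.377, -0.001], [-0.0, -0.0, -1.0]]
ft_force: [-1.2, -0.0, 0.2]
grip_width: 0.1
grip_force: 0.0
```

```bash
python3 - <<'E'
from h import *
st=readout.get_state(); print(np.round(st['tool_pos'],1),st['ft_force'],st['torque'],st['time'])
for c in('side','top'):
  cams.get_image(c)
  for q,z in(('lever_tip',80),('selector_axis',60)):
    for a in nets.place_of(c,q)[:1]: print(c,q,round(a['score'],2),np.round(a['centre'],1),np.round(at(c,a['centre'],z),1))
E
```

```text
[546.  142.6  87. ] [-1.24002549 -0.01668841  0.19130758] [-0.01951188  0.02701039 -0.01866416] 6.1667
side lever_tip 0.68 [288.1 198.6] [566.3 127.4  80. ]
side selector_axis 0.43 [296.4 280.9] [387.2  54.5  60. ]
top selector_axis 0.94 [295.7 210.2] [516.  116.2  60. ]
```

The first click is done: the force is zero and the side camera puts the tip at about 12°, which is dot 4. Now the second click.

>>> step_arm(
  series=[
    [0,-0.4,0.1,0,0.09],
    [0,-0.8,0.18,0,0.175],
    [0,-1.0,0.2,0,0.23],
    [0,-1.2,0.2,0,0.29],
    [0,-1.47,0.2,0,0.35],
    [0,-1.7,0.18,0,0.41],
    [0,-1.95,0.15,0,0.47],
    [0,-2.17,0.12,0,0.524],
    [0,-2.17,0.12,0,0.524],
    [0,-2.17,0.12,0,0.524],
    [0,-2.17,0.12,0,0.524],
  ],
)

```text
time: 7.38
tool_pos: [555.2, 123.5, 87.1]
tcp_rot: [[0.137, 0.991, -0.0], [0.991, -0.137, 0.0], [0.0, -0.0, -1.0]]
ft_force: [0.4, -0.2, -0.5]
grip_width: -0.2
grip_force: 0.0
```

```bash
python3 - <<'E'
from h import *
st=readout.get_state(); print(np.round(st['tool_pos'],1),st['ft_force'],st['torque'],st['time'])
for c in('side','top'):
  cams.get_image(c)
  for q,z in(('lever_tip',80),('selector_axis',60)):
    for a in nets.place_of(c,q)[:1]: print(c,q,round(a['score'],2),np.round(a['centre'],1),np.round(at(c,a['centre'],z),1))
E
```

```text
[555.2 123.5  87.1] [ 0.43768408 -0.16814651 -0.53240622] [-0.01488223  0.01041602 -0.00728085] 7.3833
side lever_tip 0.91 [298.1 200. ] [568.1 104.7  80. ]
side selector_axis 0.83 [282.8 221.4] [517.4 125.5  60. ]
top selector_axis 0.68 [294.9 211. ] [514.2 118.   60. ]
```

The lever is on dot 5: the force is free again and the tip is to the right of straight ahead. Third click, stopping 10° short of dot 6 so that it snaps in by itself.

>>> step_arm(
  series=[
    [0,-0.4,0.1,0,0.09],
    [0,-0.75,0.18,0,0.175],
    [0,-0.95,0.2,0,0.23],
    [0,-1.15,0.2,0,0.29],
    [0,-1.4,0.2,0,0.35],
    [0,-1.65,0.17,0,0.41],
    [0,-1.85,0.14,0,0.47],
    [0,-2.1,0.1,0,0.524],
    [0,-2.1,0.1,0,0.524],
    [0,-2.1,0.1,0,0.524],
    [0,-2.1,0.1,0,0.524],
  ],
)

```text
time: 8.6
tool_pos: [553.6, 102.7, 87.2]
tcp_rot: [[0.614, 0.789, 0.0], [0.789, -0.614, 0.0], [0.001, 0.0, -1.0]]
ft_force: [0.8, 1.7, -0.1]
grip_width: -0.3
grip_force: 0.7
```

```bash
python3 - <<'E'
from h import *
st=readout.get_state(); print(np.round(st['tool_pos'],1),st['ft_force'],st['torque'],st['time'])
for c in('side','top'):
  cams.get_image(c)
  for q,z in(('lever_tip',80),('selector_axis',60)):
    for a in nets.place_of(c,q)[:1]: print(c,q,round(a['score'],2),np.round(a['centre'],1),np.round(at(c,a['centre'],z),1))
im=np.hstack([cv2.resize(cams.get_image('side')[160:280,230:390],None,fx=2.5,fy=2.92),cv2.resize(cams.get_image('top')[150:250,240:390],None,fx=2.6,fy=3.51)[:350]])
cv2.imwrite('pics/d3.png',im[:,:,::-1])
E
```

```text
[553.6 102.7  87.2] [ 0.76338016  1.66134894 -0.09718871] [ 0.28803233 -0.07770865 -0.01889291] 8.6
side lever_tip 0.77 [311.6 212.7] [542.1  66.3  80. ]
side selector_axis 0.79 [285.4 219.8] [522.9 121.3  60. ]
top selector_axis 0.9 [297.9 208.1] [520.8 111.   60. ]
```

View pics/d3.png

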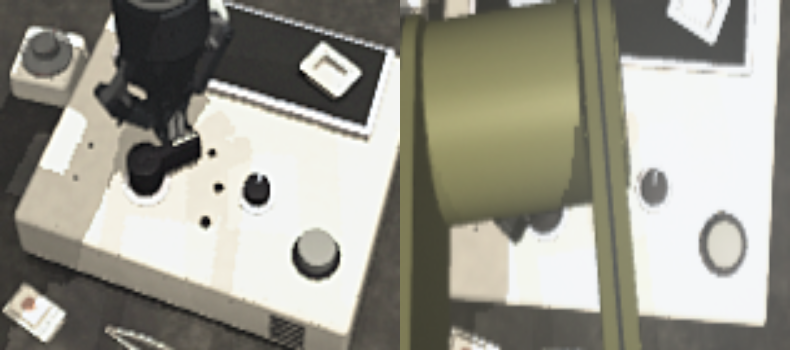

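```bash
python3 - <<'E'
from h import *
def proj(c,P):
    i=cams.camera_info(c); f=200/np.tan(np.radians(i['fov_y']/2)); p=np.linalg.inv(i['pose'])@np.r_[P,1]
    return [i['cx']+f*p[0]/-p[2], i['cy']-f*p[1]/-p[2]]
A=np.array([516,116.4])
im=cv2.resize(cams.get_image('side')[180:250,250:350],None,fx=7,fy=7,interpolation=cv2.INTER_CUBIC)[:,:,::-1].copy()
m=lambda P,c,t:cv2.putText(im,t,tuple(int(v) for v in (np.array(proj('side',P))-[250,180])*7),0,.5,c,2)
for k,a in enumerate(range(102,-109,-30)):
    r=np.radians(a); d=np.array([np.cos(r),np.sin(r)])
    m([*(A+63*d),60],(0,0,255),str(k+1))
for a,c in((-33,(0,255,255)),(-48,(0,255,0)),(-63,(255,0,255))):
    r=np.radians(a); m([*(A+52*np.array([np.cos(r),np.sin(r)])),93],c,'x')
m([*A,93],(255,255,0),'o')
cv2.imwrite('pics/d4.png',im)
E
```

```text
(no output)
```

View pics/d4.png

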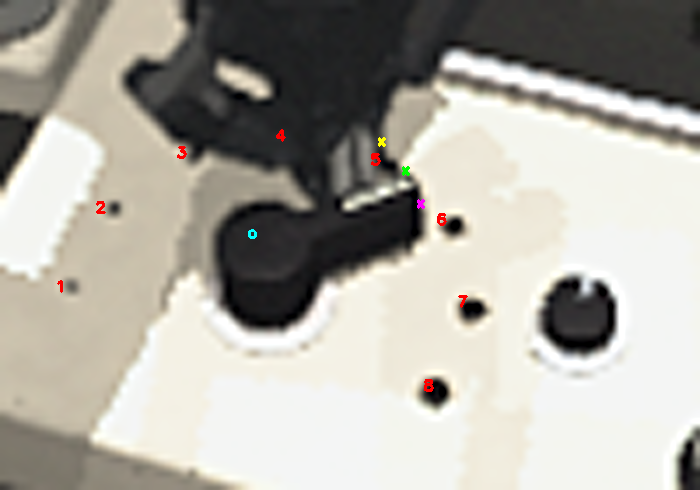

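Compared with the projected dots, the lever end matches dot 6: its near corner is at (420,188) and the prediction for -48° is (426,188). Light contact remains, so I'll back off, let the selector settle, rise, and look.

>>> step_arm(
  series=[
    [0,0.6,0,0,0],
    [0,1.2,0,0,0],
    [0,1.2,0,0,0],
    [0,1.2,0,-3,0],
    [0,1.2,0,-7,0],
    [0,1.2,0,-10,0],
    [0,5,2,-12,0],
    [0,8,2,-12,0],
    [0,10,2,-12,0],
    [0,10,2,-12,0],
    [0,10,2,-12,0],
    [0,10,2,-12,0],
  ],
)

```text
time: 10.05
tool_pos: [629.5, 168.5, 206.2]
tcp_rot: [[0.615, 0.788, -0.003], [0.788, -0.615, -0.001], [-0.003, -0.001, -1.0]]
ft_force: [-0.1, 0.0, -0.2]
grip_width: 0.2
grip_force: 0.0
```

```bash
python3 - <<'E'
from h import *
st=readout.get_state(); print(np.round(st['tool_pos'],1),np.round(st['tcp_rot'],3).tolist(),st['time'])
shot('wrist','w2.png')
for q,z in(('selector_axis',60),('lever_tip',80),('start_key_top',74)):
    for a in nets.place_of('wrist',q)[:1]: print(q,round(a['score'],2),np.round(a['centre'],1),np.round(at('wrist',a['centre'],z,st),1))
A=np.array([516,116.4])
im=cv2.resize(cams.get_image('side')[180:250,250:350],None,fx=5,fy=5,interpolation=cv2.INTER_CUBIC)[:,:,::-1]
t=cv2.resize(cams.get_image('top')[170:240,260:320],None,fx=5,fy=5,interpolation=cv2.INTER_CUBIC)[:,:,::-1]
cv2.imwrite('pics/d5.png',np.hstack([im,t]))
for c in('side','top'):
  for q,z in(('lever_tip',80),('start_key_top',74)):
    for a in nets.place_of(c,q)[:1]: print(c,q,round(a['score'],2),np.round(a['centre'],1),np.round(at(c,a['centre'],z),1))
E
```

```text
[629.5 168.5 206.2] [[0.615, 0.788, -0.003], [0.788, -0.615, -0.001], [-0.003, -0.001, -1.0]] 10.05
side lever_tip 0.81 [308.8 207.6] [553.8  76.   80. ]
side start_key_top 0.49 [354.5 243.9] [491.7 -39.7  74. ]
top lever_tip 0.62 [313.3 195.1] [549.4  74.5  80. ]
top start_key_top 0.44 [363.  217.1] [498.6 -37.1  74. ]
```

View pics/d5.png

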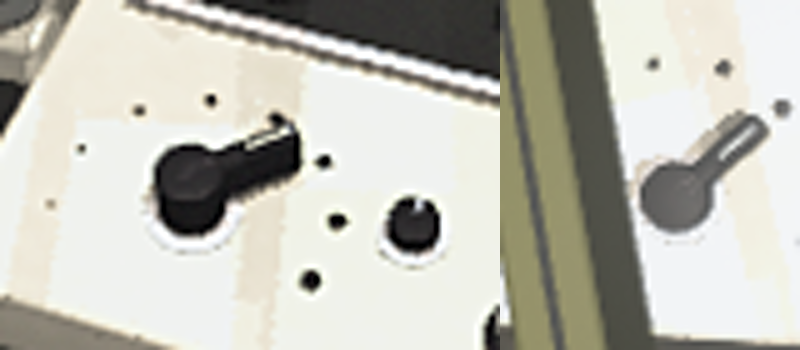

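Dot 6 is confirmed: the lever points at the sixth dot in both views, and the tip angles are -47° and -51° against -48° expected. Next is the start key at about (495.5,-40).

>>> step_arm(
  series=[
    [0,-4,0.4,0,0],
    [0,-8,0.7,0,0],
    [0,-12,1.1,0,0],
    [0,-16,1.5,0,0],
    [0,-20,1.9,0,0],
    [0,-24.7,2.3,0,0],
    [0,-24.7,2.3,2,0],
    [0,-24.7,2.3,6,0],
    [0,-24.7,2.3,10,0],
    [0,-24.7,2.3,10,0],
    [0,-24.7,2.3,10,0],
    [0,-24.7,2.3,10,0],
  ],
)

```text
time: 11.55
tool_pos: [497.9, -40.0, 108.3]
tcp_rot: [[0.615, 0.788, 0.001], [0.788, -0.615, -0.0], [0.001, 0.001, -1.0]]
ft_force: [0.6, -0.5, 0.1]
grip_width: 0.2
grip_force: 0.0
```

```bash
python3 - <<'E'
from h import *
st=readout.get_state(); print(np.round(st['tool_pos'],1),st['ft_force'],st['time'])
cv2.imwrite('pics/d6.png',np.hstack([cv2.resize(cams.get_image('side')[180:280,280:400],None,fx=4,fy=4),cv2.resize(cams.get_image('top')[170:250,320:390],None,fx=4.5,fy=5)])[:,:,::-1])
E
```

```text
[497.9 -40.  108.3] [ 0.62818632 -0.48954581  0.10077101] 11.55
```

View pics/d6.png

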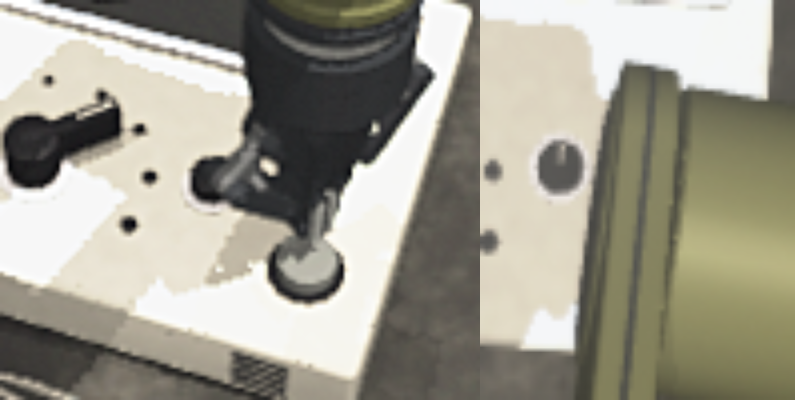

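The lever is still at dot 6, and the fist is above the key at crop px (307,263). Pressing down.

>>> step_arm(
  series=[
    [0,0,0,1,0],
    [0,0,0,2,0],
    [0,0,0,2.4,0],
    [0,0,0,2.6,0],
    [0,0,0,2.6,0],
    [0,0,0,2.6,0],
  ],
)

```text
time: 12.15
tool_pos: [498.0, -39.8, 82.3]
tcp_rot: [[0.615, 0.788, 0.003], [0.788, -0.615, -0.0], [0.002, 0.002, -1.0]]
ft_force: [0.6, 0.6, 3.6]
grip_width: -0.0
grip_force: 1.6
```

>>> step_arm(
  series=[
    [0,0,0,0.1,0],
    [0,0,0,0.2,0],
    [0,0,0,0.2,0],
    [0,0,0,0.2,0],
  ],
)

```text
time: 12.48
tool_pos: [498.1, -39.9, 80.0]
tcp_rot: [[0.616, 0.788, 0.003], [0.788, -0.616, 0.0], [0.002, 0.002, -1.0]]
ft_force: [1.1, 1.7, 7.8]
grip_width: -0.0
grip_force: 3.8
```

>>> step_arm(
  series=[
    [0,0,0,0.1,0],
    [0,0,0,0.15,0],
    [0,0,0,0.15,0],
    [0,0,0,0.15,0],
  ],
)

```text
time: 12.82
tool_pos: [498.1, -39.9, 79.8]
tcp_rot: [[0.616, 0.788, 0.004], [0.788, -0.616, -0.0], [0.002, 0.003, -1.0]]
ft_force: [-1.1, 2.2, 19.5]
grip_width: -0.1
grip_force: 9.6
```

The key is bottomed: 19.5 N at z 79.8, where I expected 80. Now release, rise, and check.

>>> step_arm(
  series=[
    [0,0,0,-1,0],
    [0,0,0,-3,0],
    [0,0,0,-7,0],
    [0,0,0,-11,0],
    [0,0,0,-13,0],
    [0,0,0,-13,0],
    [0,0,0,-13,0],
    [0,0,0,-13,0],
  ],
)

```text
time: 13.48
tool_pos: [495.4, -39.9, 206.5]
tcp_rot: [[0.616, 0.788, -0.002], [0.788, -0.616, 0.0], [-0.001, -0.002, -1.0]]
ft_force: [0.0, -0.1, -0.3]
grip_width: 0.2
grip_force: 0.0
```

```bash
python3 - <<'E'
from h import *
st=readout.get_state(); print(np.round(st['tool_pos'],1),st['ft_force'],st['time'])
shot('side','end.png')
E
```

```text
[495.4 -39.9 206.5] [ 0.03604435 -0.07298833 -0.34065931] 13.4833
```

View pics/end.png

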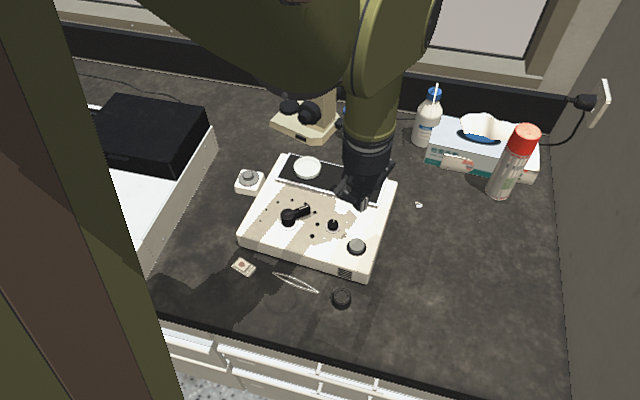

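The lever at (297,213) points at dot 6 and the key at (356,246) is up. The things round the shaker and the dish are where they were; the mould is hidden behind the gripper in this view. The arm touches nothing.

```bash
python3 -c "
from station import ticket
print(ticket.finish_job())"
```

```text
the job is handed in; nothing more can be done
None
```

I pushed the selector from its third dot to the sixth, pressed the start key fully down and let it spring back up, and handed the job in at about 13.5 s with no verdict returned.

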